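# Open the tester jar under its wooden cover

## Robot

A 7-joint arm with a two-finger parallel gripper is mounted at the origin on the work surface. World frame = base frame: x ahead of the robot, y to its left, z up, the work surface at z = 0. Lengths are in m, angles in rad, forces in N, time in s.
With the tool pointing down it reaches from about 0.4 to 0.875 m from the base axis. Payload 6.5 kg.
Tool frame: the origin (TCP) lies on the centre line of the jaws, within the pads' length; the fingertips stand 14 mm ahead of it and the grasp point (between the pads) lies 5 mm behind it; x points along the fingers, y is the direction in which the jaws open and shut, and the axes are right-handed (so a half turn about x gives the same grasp; the last joint's range is limited). The gripper opens to 85 mm and grips with 20 to 120 N. Pads are 22 mm wide; open, the fingers measure 114 mm over their backs; the gripper's body (76 mm by 85 mm) begins 54 mm behind the grasp point. The pads swing forward as they close: fully open they stand 13 mm farther back than shut.
Start: joints at [-1.213, 0.536, -0.004, 1.538, 0.003, 1.067, -0.071], TCP at [0.267, 0.592, 0.245] pointing down, gripper open.
Joint ranges: [-2.7, 2.7], [-0.37, 2.16], [-1.27, 1.26], [0.24, 2.4], [-1.31, 4.45], [0.19, 1.91], [-2.76, 2.76]. Speed limits (rad/s): [2.39, 2.39, 3.14, 3.14, 3.14, 3.14, 3.14].

## Interface

Orientations are given as a unit quaternion [w, x, y, z].
In Python, from rig import arm, cams gives the robot as it stands.
- The arm moves only by the shell command python3 -m jog 'ROWS' [FORCE]. ROWS is JSON, a list of rows, each a list of 7 numbers: the turn, a rotation vector about the tool's x, y, z in degrees, then the shift along the tool's x, y, z in cm, then the finger opening in cm, from 0 to 8.54. In form: [[wx, wy, wz, tx, ty, tz, hand], ...]. A call has 1 to 8 rows; each row shifts and turns the pose as measured when the row begins, along the tool's axes as they then stand; what a row does not reach is not made up. A row lasts 1/12 s, in which the tool goes at most 41.7 mm and 7.16 degrees, less where a joint would pass 70% of its speed; a pose out of reach is approached as far as the arm can. A call with a gripper value outside its range is refused whole. The fingers move at their own pace and stop on an object; FORCE is the grip in N (left out, the last holds). Time passes only in rows, so rows that do not move let the fingers close. It gives the time, the measured TCP pose, the force and the opening at its end, in the units of the state.
- arm.observe(): the state, without advancing time (a new reading comes with each control period).
- cams.read_camera(name): name is "scene" or "top" or "wrist"; returns the picture (384x512x3 uint8, red, green, blue); there is no depth.
- cams.camera_info(name): a dict with "fx", "fy", "cx", "cy" (pixels), "origin" and "orientation" of the camera in the world. Camera axes: x right, y down, z forward; pixel columns grow to the right and rows downward; lengths in m; the calibration is good to about 2 mm. A picture is of the moment at which its call begins: read the wrist's pose just before it. camera_info takes no time and is no camera call; for the wrist camera it gives the pose at the moment of the call.
- arm.close_job(): hands the job in, once; it reports no verdict.
The state is a dict: "t": time; "joint_pos": joint angles; "qvel": joint speeds; "tau": joint torques, N m; "tool_pos": TCP position; "tcp_rot": TCP orientation; "contact_force": force on the tool from outside, world axes, zero at the start; "ft_torque": the same for the moment, N m; "grip_width": finger opening in m.
Only numpy, scipy, OpenCV 4.12 (cv2) and the standard library are available. Lean on these libraries where they do the work, as an engineer would, in place of code of your own. Each camera call takes 0.05 s, during which the arm holds its last target. There are 200 camera calls.

## Task

Lift the wooden cover off the tester stand by its knob and set it down gently, upright, on the middle of the round slate mat. Then unscrew the tight metal cap of the jar braced in the stand, turning it anticlockwise until it comes free, without pulling the jar up out of its well, and finish still holding the cap level over the open jar with its lower edge two or three centimetres above the mouth: do not put it down. Leave everything else on the counter where it stands.

Things in the scene. Friction and masses are not known exactly. Their poses are not given: they have to be found in the camera images.
- stand: fixed dark wooden block, 130 x 130 mm, 33 mm high, origin at the centre of its underside, z up. A square well (57 mm wide, 25 mm deep, sides along the block's x and y) in the middle of its top holds the foot of the jar and keeps the jar from turning.
- jar: white stoneware jar, loose in the stand's well, at first hidden under the cover. Origin at the centre of its underside (8 mm above the counter), z up. Square foot 56 mm wide, 24 mm high; round body 54 mm in diameter up to 50 mm; neck 34 mm in diameter up to the mouth at 72 mm; 400 g. The well braces it against turning, not against being lifted.
- jar_mouth (a point): centre of the jar's mouth, 72 mm above the jar's origin, z up
- cap: round ribbed metal cap on the jar, 59 mm in diameter, 24 mm high, 50 g; origin at the centre of its lower edge, z up; 52 mm above the jar's origin when on. Two inner lugs sit under ridges on the neck: turned anticlockwise seen from above by 1.2 to 2 rad it lifts straight off; before that, pulling lifts the jar. It does not rise as it turns. Its edge clears the mouth when raised 20 mm.
- seal (a joint): angle in rad by which the seal in the jar's mouth has turned with the cap: 0 at the start (tight), grows anticlockwise seen from above, stop at 2.0. It follows the cap with up to 0.15 rad of play. Stiff: about 0.08 N m plus 0.3 N m per rad/s, so turn at some 0.5 rad/s with a firm grip (50 N or so).
- cover: loose wooden bell-shaped cover over the jar, standing on the stand's top: 104 mm in diameter, hollow (94 mm wide, 65 mm high inside), top at 70 mm; origin at the centre of its lower rim, z up; about 220 g. On top a stem and a round knob, 26 mm in diameter, 82 to 104 mm above the origin. Lift it straight up by 60 mm or more, clear of the jar, before going sideways.
- cover_knob (a point): centre of the cover's knob, 93 mm above the cover's origin
- mat: fixed round slate mat on the counter, 130 mm in diameter, 4 mm thick, origin at the centre of its underside; to the left or right of the stand, where the cover is to be set
- big_jar: bystander: taller closed storage jar, 72 mm in diameter, 120 mm high, on the other side of the stand; origin at the centre of its underside
- tree: bystander: wooden cone tree, 60 mm wide, 120 mm high; origin under its centre
- mug: bystander: mug, 72 mm wide, 80 mm high, with a handle at its +y; origin under its centre
- bowl: bystander: bowl, 110 mm wide, 45 mm high; origin under its centre
- house: bystander: little wooden house, 37 mm wide, 54 mm high; origin under its centre
- bird: bystander: little turned wooden bird, 44 mm wide, 58 mm high; origin under its centre
- candlestick: bystander: brass candlestick, 64 mm wide at the foot, 90 mm high; origin under its centre

How it is judged:
On the way, in this order (a step that is already met when the one before it is completed fails the run):
1. the cover stands upright on the slate mat, released (horizontal distance between cover and mat below 0.03 m and z of cover in the frame of mat between 0 and 0.009 m and angle between cover's own z axis and vertical below 0.1 rad and contact force between the fingers and cover below 0.1 N and linear speed of cover below 0.05 m/s), for 0.2 s.
2. the cap has been unscrewed, the jar still in its well (value of joint seal above 1 rad and z of jar in the frame of stand below 0.014 m), for 0.1 s.
At the end, for the whole second after the job is handed in: Gripper holds the cap still, level (0.2 rad), lower edge 5-50 mm above the jar mouth, within 20 mm of its axis, clear of the jar; seal turned over 1 rad; jar raised under 6 mm in its well; cover upright on the mat, within 30 mm of its centre, at rest, released; bystanders within 30 mm (all of step 1 and all of step 2 and z of cap in the frame of jar_mouth between 0.005 and 0.05 m and horizontal distance between cap and jar_mouth below 0.02 m and angle between cap's own z axis and vertical below 0.2 rad and contact force between the fingers and cap above 1 N and contact force between cap and jar below 0.05 N and linear speed of cap below 0.05 m/s); the arm keeps its last pose, push and grip.
It fails at once if the jar is pulled up out of its well by more than 8 mm (z of jar in the frame of stand above 0.016 m).
It fails at once if the cover is dropped or thrown (faster than 0.5 m/s while not held) (contact force between the fingers and cover below 0.05 N and linear speed of cover above 0.5 m/s).
It fails at once if the cover is tipped over (angle between cover's own z axis and vertical above 0.7 rad).
It fails at once if a bystander is moved by more than 30 mm (distance of any of big_jar, tree, mug, bowl, house, bird, candlestick from where it was at the start of the episode above 0.03 m).
It also fails if it takes over 51 s, if anything falls off the work surface, if the arm or the gripper's body presses on something with over 40 N, if the wrist force passes 120 N, or if a joint passes its speed limit or range.

## Working session

There is one attempt and no reset: what is moved stays moved. The work goes in short steps, Python scripts to look and compute and a shell command to move; the robot and the scene stay as the last step left them, time stands still between calls to the robot, and variables do not carry over. Pictures are saved under pics/ and viewed, about 8 in all and at most 12, crops included, and the job is handed in when it is done.

```bash
mkdir -p pics; ls; python3 - <<'E'
from rig import arm,cams
import cv2,numpy as np
for n in ("scene","top"):
    im=cams.read_camera(n); cv2.imwrite(f"pics/{n}0.png",im[:,:,::-1]); print(n,cams.camera_info(n))
s=arm.observe(); print({k:np.round(v,3).tolist() for k,v in s.items()})
E
```

```text
pics
scene {'fx': 478.9016932631815, 'fy': 478.9016932631815, 'cx': 247.69821172025513, 'cy': 198.5781432696101, 'origin': array([1.50889775, 0.33100258, 0.78964585]), 'orientation': array([-0.27239612,  0.51527175,  0.71980709, -0.37705852])}
top {'fx': 463.1243500454312, 'fy': 463.1243500454312, 'cx': 257.65187699877026, 'cy': 191.6264266336813, 'origin': array([ 0.32245135, -0.02299407,  1.45997026]), 'orientation': array([-0.06037594,  0.71302727, -0.69675633,  0.04977421])}
{'t': 0.1, 'joint_pos': [-1.213, 0.537, -0.004, 1.539, 0.003, 1.067, -0.071], 'qvel': [-0.001, 0.0, 0.001, -0.001, 0.0, 0.0, -0.001], 'tau': [0.003, -58.456, 1.052, -25.977, 0.013, 0.005, -0.0], 'tool_pos': [0.267, 0.592, 0.244], 'tcp_rot': [0.691, 0.148, 0.691, -0.149], 'contact_force': [-0.057, 0.34, -0.265], 'ft_torque': [-0.006, -0.012, 0.02], 'grip_width': 0.086}
```

View pics/scene0.png

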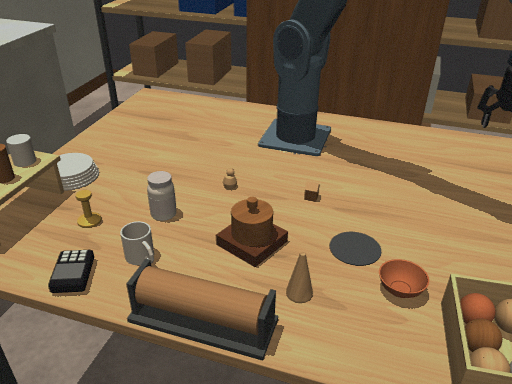

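View pics/top0.png

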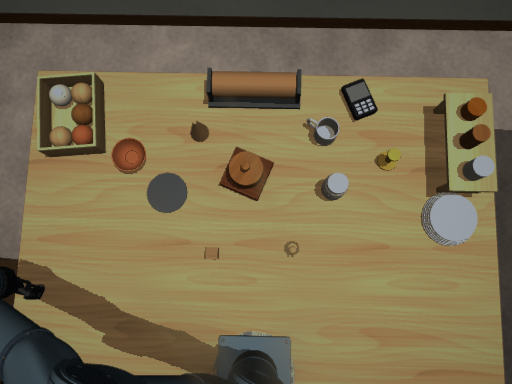

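The scene view shows the cover on its stand at (252,225), the mat at (355,248), the tree at (300,278) and the bowl at (403,280). In the top view the stand is at (247,173) and the mat at (167,193). Next I'll measure them.

```bash
cat > h.py <<'E'
import numpy as np,cv2
from scipy.spatial.transform import Rotation as R
from rig import arm,cams
def rot(q): return R.from_quat([q[1],q[2],q[3],q[0]])
def ray(i,u,v):
    d=rot(i["orientation"]).apply([(u-i["cx"])/i["fx"],(v-i["cy"])/i["fy"],1]); return np.array(i["origin"]),d
def onz(i,u,v,z):
    o,d=ray(i,u,v); return o+d*(z-o[2])/d[2]
def proj(i,p):
    c=rot(i["orientation"]).inv().apply(np.array(p)-i["origin"]); return c[0]/c[2]*i["fx"]+i["cx"],c[1]/c[2]*i["fy"]+i["cy"]
def tri(i1,p1,i2,p2):
    o1,d1=ray(i1,*p1);o2,d2=ray(i2,*p2)
    s=np.linalg.lstsq(np.c_[d1,-d2],o2-o1,rcond=None)[0]
    a,b=o1+d1*s[0],o2+d2*s[1]; return (a+b)/2,np.linalg.norm(a-b)
def totool(v,s): return rot(s["tcp_rot"]).inv().apply(v)
E
python3 - <<'E'
from h import *
i=cams.camera_info("top"); im=cv2.imread("pics/top0.png"); h=cv2.cvtColor(im,cv2.COLOR_BGR2HSV)
def big(m,x0,x1,y0,y1):
    z=np.zeros_like(m); z[y0:y1,x0:x1]=m[y0:y1,x0:x1]
    c=max(cv2.findContours(z,cv2.RETR_EXTERNAL,cv2.CHAIN_APPROX_NONE)[0],key=cv2.contourArea); return c
m=((h[:,:,1]<90)&(h[:,:,2]<110)).astype(np.uint8)
e=cv2.fitEllipse(big(m,140,195,165,220)); print("mat",e,onz(i,*e[0],.004))
for a,b in ((212,282),):
    m=((h[:,:,2]<135)).astype(np.uint8); c=big(m,a,b,140,205)
    r=cv2.minAreaRect(c); print("stand",r,onz(i,*r[0],.03)); 
    bx=cv2.boxPoints(r); print([onz(i,*p,.033)[:2].round(3) for p in bx])
for n,(x0,x1,y0,y1) in {"top":(210,290,135,210),"scene":(210,295,185,265)}.items():
    k=cv2.imread(f"pics/{n}0.png")[y0:y1,x0:x1]; cv2.imwrite(f"pics/{n}_c.png",cv2.resize(k,(400,380)))
k=np.hstack([cv2.imread("pics/top_c.png"),cv2.imread("pics/scene_c.png")]);cv2.imwrite("pics/crop.png",k)
E
```

```text
mat ((166.5905303955078, 192.36936950683594), (38.660430908203125, 40.08766555786133), 52.96452331542969) [0.54229274 0.29209107 0.004     ]
stand ((245.94102478027344, 173.34918212890625), (42.77309036254883, 43.74650955200195), 23.629377365112305) [0.60440053 0.03948461 0.03      ]
[array([0.565, 0.127]), array([0.695, 0.076]), array([ 0.643, -0.049]), array([0.514, 0.003])]
```

View pics/crop.png

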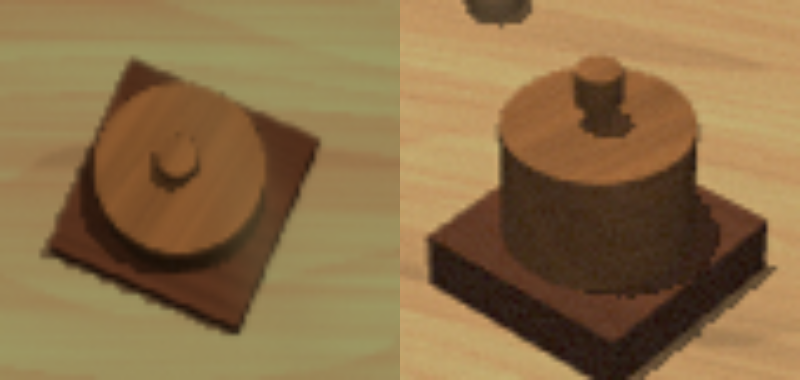

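The crop shows the knob top at about (245,165.6) in top and (252,199.7) in scene. The stand is rotated by about 23°.

```bash
python3 - <<'E'
from h import *
i=cams.camera_info("top");j=cams.camera_info("scene")
f=lambda x,y:(210+x/5,135+y*75/380); g=lambda x,y:(210+x*85/400,185+y*80/380)
print(tri(i,f(176,155),j,g(198,70)),onz(i,*f(176,155),.137),onz(j,*g(198,70),.137))
print("disc",onz(i,*f(180,167),.103),onz(j,*g(198,124),.103))
c=[onz(i,*f(*p),.033) for p in ((132,60),(320,142),(240,332),(47,255))]; print(np.round(c,3),np.mean(c,0))
c=np.array(c); print(np.degrees(np.arctan2(*(c[0]-c[3])[[1,0]])))
s=arm.observe(); w=cams.camera_info("wrist"); print(rot(s["tcp_rot"]).as_matrix().round(3)); r=rot(s["tcp_rot"]).inv(); print("cam in tool",r.apply(w["origin"]-s["tool_pos"]),(r*rot(w["orientation"])).as_matrix().round(3))
print("bystanders", [onz(i,u,v,z) .round(3)for u,v,z in ((199,131,.06),(129,155,.02),(212,253,.04),(291,248,.04),(336,185,.12))])
E
```

```text
(array([0.60689468, 0.03851503, 0.13323017]), np.float64(0.0015142116334956957)) [0.60631215 0.03761967 0.137     ] [0.61187318 0.04092047 0.137     ]
disc [0.60642481 0.03657904 0.103     ] [0.61132842 0.0410541  0.103     ]
[[ 0.689  0.072  0.033]
 [ 0.639 -0.048  0.033]
 [ 0.519 -0.001  0.033]
 [ 0.564  0.121  0.033]] [0.60247816 0.03617744 0.033     ]
-21.569744296753594
[[-0.001  0.411  0.912]
 [-0.002  0.912 -0.411]
 [-1.    -0.002  0.   ]]
cam in tool [-0.12898092  0.0008215  -0.07925901] [[-0.    -0.309  0.951]
 [ 1.     0.     0.   ]
 [-0.     0.951  0.309]]
bystanders [array([0.73 , 0.189, 0.06 ]), array([0.658, 0.416, 0.02 ]), array([0.353, 0.135, 0.04 ]), array([ 0.374, -0.105,  0.04 ]), array([ 0.558, -0.229,  0.12 ])]
```

```bash
R='[0,0,0,0,-2.03,2.99,8.5]'; python3 -m jog '[[0,0,0,0,-2.03,2.99,8.5],[0,0,0,0,-2.03,2.99,8.5],[0,0,0,0,-2.03,2.99,8.5],[0,0,0,0,-2.03,2.99,8.5],[0,0,0,0,-2.03,2.99,8.5],[0,0,0,0,-2.03,2.99,8.5],[0,0,0,0,-2.03,2.99,8.5],[0,0,0,0,-2.03,2.99,8.5]]'; python3 -m jog '[[0,0,0,0,-2.03,2.99,8.5],[0,0,0,0,-2.03,2.99,8.5],[0,0,0,0,-2.03,2.99,8.5],[0,0,0,0,-2.03,2.99,8.5],[0,0,0,0,-2.03,2.99,8.5],[0,0,0,0,-2.03,2.99,8.5]]'
python3 -c "
from h import *
s=arm.observe();print(s['joint_pos']);print(rot(s['tcp_rot']).as_matrix().round(3));print(totool(np.array([.607,.038,.244])-s['tool_pos'],s))"
```

```text
t: 0.77
tool_pos: [0.4153, 0.3438, 0.2396]
tcp_rot: [0.69, 0.141, 0.696, -0.143]
contact_force: [1.0, 0.1, -0.1]
grip_width: 0.0847
t: 1.27
tool_pos: [0.5349, 0.1502, 0.2376]
tcp_rot: [0.689, 0.14, 0.696, -0.144]
contact_force: [0.4, 0.4, 0.7]
grip_width: 0.0852
[-0.46273785  0.3909536   0.13981252  1.79775931 -0.06648416  0.96872806
  0.87134439]
[[-0.011  0.393  0.919]
 [-0.002  0.919 -0.393]
 [-1.    -0.006 -0.01 ]]
[-0.00694572 -0.07484296  0.11042307]
```

```bash
python3 -m jog '[[0,0,0,0,-1.9,2.75,8.5],[0,0,0,0,-1.9,2.75,8.5],[0,0,0,0,-1.9,2.75,8.5],[0,0,0,0,-1.9,2.75,8.5],[0,0,0,0,0,0,8.5],[0,0,0,0,0,0,8.5]]'
python3 -c "
from h import *
s=arm.observe();i=cams.camera_info('wrist');im=cams.read_camera('wrist');cv2.imwrite('pics/w1.png',im[:,:,::-1])
print(s['joint_pos']);print(rot(s['tcp_rot']).as_matrix().round(3));print(proj(i,[.607,.038,.137]),totool(np.array([.607,.038,.244])-s['tool_pos'],s))
import json;json.dump({k:np.array(v).tolist() for k,v in i.items()},open('w1.json','w'))"
```

```text
t: 1.77
tool_pos: [0.6104, 0.0194, 0.2352]
tcp_rot: [0.688, 0.143, 0.696, -0.15]
contact_force: [-0.5, 1.5, 0.2]
grip_width: 0.0853
[-0.24310217  0.48970023  0.18560116  1.6553719  -0.09394707  1.01894842
  1.12514023]
[[-0.013  0.405  0.914]
 [-0.008  0.914 -0.405]
 [-1.    -0.012 -0.008]]
(np.float64(279.7603341622596), np.float64(180.95036221993414)) [-0.0089182   0.01554099 -0.01072014]
```

View pics/w1.png

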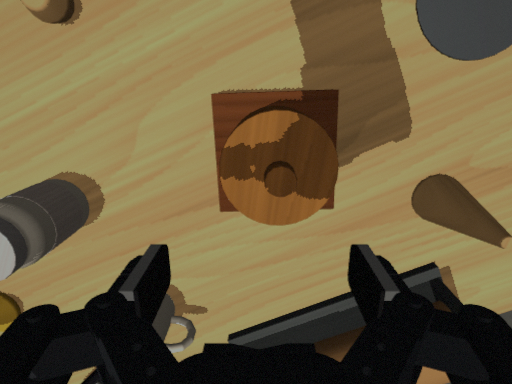

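The wrist view shows the knob top at (280,178), 3 px from the prediction. The cover disc is centred at (279,166), and the stand corners are at (213,94), (338,90), (333,209) and (221,211).

```bash
python3 -c "
from h import *
import json;i=json.load(open('w1.json'));s=arm.observe()
k=onz(i,280,178,.137);print(k,onz(i,279,166,.103),np.mean([onz(i,*p,.033) for p in((213,94),(338,90),(333,209),(221,211))],0),s['tool_pos'])
print(totool(np.r_[k[:2],.123]-s['tool_pos'],s)*100)"
```

```text
[0.6049163  0.03907011 0.137     ] [0.60434531 0.04032145 0.103     ] [0.60843338 0.03895082 0.033     ] [0.61033129 0.01839204 0.23520895]
[11.2071072   1.82150558 -1.24916223]
```

```bash
python3 -m jog '[[0,-0.5,0.7,0,0.9,-0.6,6],[0,0,0,1.5,0.9,-0.6,6],[0,0,0,2.5,0,0,6],[0,0,0,2.5,0,0,6],[0,0,0,2,0,0,6],[0,0,0,0,0,0,6],[0,0,0,0,0,0,6]]'
cat > st.py <<'E'
from h import *
import sys
s=arm.observe();t=np.array([float(a) for a in sys.argv[1:4]])
print(rot(s["tcp_rot"]).as_matrix().round(3)[:,0],'j7',s['joint_pos'][6],'cm',(totool(t-s["tool_pos"],s)*100).round(2),'F',s['contact_force'].round(1),'w',s['grip_width'])
E
python3 st.py .605 .039 .123
```

```text
t: 2.4
tool_pos: [0.6031, 0.0555, 0.1486]
tcp_rot: [0.694, 0.145, 0.692, -0.139]
contact_force: [0.5, 0.3, 0.2]
grip_width: 0.0602
[ 0.005  0.008 -1.   ] j7 1.1028189508647135 cm [ 2.55 -1.46  0.82] F [0.5 0.3 0.2] w 0.060163820543458486
```

```bash
python3 -m jog '[[0,0,0,0,-0.75,0.4,6],[0,0,0,0,-0.7,0.4,6],[0,0,0,0,0,0,6],[0,0,0,0,0,0,6]]'; python3 st.py .605 .039 .123
```

```text
t: 2.73
tool_pos: [0.606, 0.0404, 0.1526]
tcp_rot: [0.696, 0.145, 0.69, -0.137]
contact_force: [-0.2, 0.1, 0.1]
grip_width: 0.0599
[ 0.01  0.01 -1.  ] j7 1.1327892514262188 cm [ 2.96 -0.2  -0.06] F [-0.2  0.1  0.1] w 0.059928847248745386
```

```bash
python3 -m jog '[[0,0.2,-0.6,1,-0.2,0,6],[0,0,0,1,0,0,6],[0,0,0,1,0,0,6],[0,0,0,0,0,0,6],[0,0,0,0,0,0,6]]'; python3 st.py .605 .039 .123
```

```text
t: 3.15
tool_pos: [0.6066, 0.0376, 0.121]
tcp_rot: [0.694, 0.142, 0.691, -0.141]
contact_force: [-0.2, 0.2, 0.2]
grip_width: 0.0598
[ 0.005  0.001 -1.   ] j7 1.1334945113651835 cm [-0.2   0.07 -0.2 ] F [-0.2  0.2  0.2] w 0.059824548464433365
```

```bash
python3 -m jog '[[0,0,0,-0.3,0,-0.1,6],[0,0,0,0,0,0,2],[0,0,0,0,0,0,1],[0,0,0,0,0,0,1],[0,0,0,0,0,0,1],[0,0,0,0,0,0,1],[0,0,0,0,0,0,1]]' 35; python3 st.py .605 .039 .123
```

```text
t: 3.73
tool_pos: [0.6051, 0.0386, 0.124]
tcp_rot: [0.694, 0.142, 0.692, -0.141]
contact_force: [0.6, -1.2, -1.7]
grip_width: 0.0253
[ 0.004  0.001 -1.   ] j7 1.1318866092452498 cm [ 0.1   0.04 -0.02] F [ 0.6 -1.2 -1.7] w 0.02526659971890839
```

```bash
python3 -m jog '[[0,0,0,-0.7,0,0,1],[0,0,0,-1.3,0,0,1],[0,0,0,-1.6,0,0,1],[0,0,0,-1.6,0,0,1],[0,0,0,-1.6,0,0,1],[0,0,0,-1.6,0,0,1],[0,0,0,-1,0,0,1],[0,0,0,0,0,0,1]]'; python3 st.py .542 .292 .215
```

```text
t: 4.4
tool_pos: [0.604, 0.0379, 0.2275]
tcp_rot: [0.694, 0.142, 0.692, -0.141]
contact_force: [-0.2, 0.5, -1.5]
grip_width: 0.0248
[ 0.003  0.001 -1.   ] j7 1.1114838781572502 cm [  1.25  20.93 -15.69] F [-0.2  0.5 -1.5] w 0.024750459693111744
```

```bash
python3 -m jog '[[0,0,0,0,1,-0.75,1],[0,0,0,0,1.9,-1.4,1],[0,0,0,0,2.1,-1.6,1],[0,0,0,0,2.1,-1.6,1],[0,0,0,0,2.1,-1.6,1],[0,0,0,0,2.1,-1.6,1],[0,0,0,0,2.1,-1.6,1],[0,0,0,0,2.1,-1.6,1]]'; python3 -m jog '[[0,0,0,0,2.1,-1.6,1],[0,0,0,0,1.6,-1.2,1],[0,0,0,0,0.8,-0.6,1],[0,0,0,0,0,0,1],[0,0,0,0,0,0,1]]'; python3 st.py .542 .292 .1
```

```text
t: 5.07
tool_pos: [0.5522, 0.2307, 0.2229]
tcp_rot: [0.691, 0.144, 0.692, -0.148]
contact_force: [0.4, -0.1, -1.8]
grip_width: 0.0249
t: 5.48
tool_pos: [0.5294, 0.2993, 0.2177]
tcp_rot: [0.689, 0.139, 0.697, -0.143]
contact_force: [0.1, -1.3, -2.4]
grip_width: 0.0247
[-0.012 -0.003 -1.   ] j7 0.6394966149169142 cm [11.76 -0.09  1.56] F [ 0.1 -1.3 -2.4] w 0.024672820888424717
```

```bash
python3 -m jog '[[0,-0.4,0.3,1,0,0.7,1],[0,0,0,2,0,0.7,1],[0,0,0,2.2,0,0,1],[0,0,0,2,0,0,1],[0,0,0,1.4,0,0,1],[0,0,0,0.4,0,0,1],[0,0,0,0,0,0,1],[0,0,0,0,0,0,1]]'; python3 st.py .542 .292 .095
```

```text
t: 6.15
tool_pos: [0.5475, 0.2791, 0.1244]
tcp_rot: [0.692, 0.143, 0.691, -0.149]
contact_force: [0.4, -0.1, -2.3]
grip_width: 0.0247
[-0.    -0.009 -1.   ] j7 0.6721542663819191 cm [ 2.93  0.98 -1.03] F [ 0.4 -0.1 -2.3] w 0.024747637520419807
```

```bash
python3 -m jog '[[0,0,0,0.5,0.5,-0.5,1],[0,0,0,0.8,0.5,-0.5,1],[0,0,0,0.7,0,0,1],[0,0,0,0.3,0,0,1],[0,0,0,0,0,0,1],[0,0,0,0,0,0,1]]'; python3 st.py .542 .292 .095
```

```text
t: 6.65
tool_pos: [0.5438, 0.2945, 0.1024]
tcp_rot: [0.694, 0.145, 0.69, -0.148]
contact_force: [0.2, 0.7, -2.2]
grip_width: 0.025
[ 0.004 -0.006 -1.   ] j7 0.6502606105905016 cm [ 0.74 -0.3  -0.07] F [ 0.2  0.7 -2.2] w 0.0249800866295878
```

```bash
python3 -m jog '[[0,0,0,0.2,-0.2,0,1],[0,0,0,0.2,0,0,1],[0,0,0,0.15,0,0,1],[0,0,0,0.1,0,0,1],[0,0,0,0.1,0,0,1],[0,0,0,0,0,0,1],[0,0,0,0,0,0,1]]'; python3 st.py .542 .292 .095
```

```text
t: 7.23
tool_pos: [0.544, 0.2921, 0.0952]
tcp_rot: [0.694, 0.145, 0.689, -0.148]
contact_force: [0.5, 0.0, -1.0]
grip_width: 0.0245
[ 0.006 -0.005 -1.   ] j7 0.6533271737215331 cm [ 0.02 -0.09 -0.18] F [ 0.5  0.  -1. ] w 0.024477754299064885
```

```bash
python3 -m jog '[[0,0,0,0.1,0,0,1],[0,0,0,0.1,0,0,1],[0,0,0,0,0,0,1],[0,0,0,0,0,0,1]]'; python3 st.py .542 .292 .095
```

```text
t: 7.57
tool_pos: [0.5444, 0.292, 0.0955]
tcp_rot: [0.694, 0.146, 0.689, -0.148]
contact_force: [0.0, 0.3, -1.5]
grip_width: 0.0245
[ 0.006 -0.005 -1.   ] j7 0.6535755057190852 cm [ 0.05 -0.1  -0.22] F [ 0.   0.3 -1.5] w 0.024521329798846934
```

```bash
python3 -m jog '[[0,0,0,0.2,0,0,1],[0,0,0,0.2,0,0,1],[0,0,0,0,0,0,1]]'; python3 st.py .542 .292 .095;  python3 -m jog '[[0,0,0,0.2,0,0,1],[0,0,0,0,0,0,1],[0,0,0,0,0,0,1]]'; python3 st.py .542 .292 .095
```

```text
t: 7.82
tool_pos: [0.5451, 0.2919, 0.0955]
tcp_rot: [0.694, 0.146, 0.689, -0.148]
contact_force: [0.2, 0.1, -2.1]
grip_width: 0.0248
[ 0.007 -0.004 -1.   ] j7 0.6540042330199508 cm [ 0.05 -0.12 -0.29] F [ 0.2  0.1 -2.1] w 0.024811522633036116
t: 8.07
tool_pos: [0.5465, 0.2918, 0.095]
tcp_rot: [0.695, 0.147, 0.688, -0.148]
contact_force: [-0.2, 0.4, -0.2]
grip_width: 0.0252
[ 0.01  -0.004 -1.   ] j7 0.6542358736367831 cm [-0.   -0.16 -0.42] F [-0.2  0.4 -0.2] w 0.025208354682666988
```

```bash
python3 -m jog '[[0,0,0,0,0,0,3],[0,0,0,0,0,0,4],[0,0,0,0,0,0,5],[0,0,0,0,0,0,6],[0,0,0,0,0,0,6],[0,0,0,0,0,0,6]]'; python3 -m jog '[[0,0,0,-1.5,0,0,6],[0,0,0,-2.5,0,0,6],[0,0,0,-2.5,0,0,6],[0,0,0,-2.5,0,0,6],[0,0,0,-2.5,0,0,6],[0,0,0,-1,0,0,6],[0,0,0,0,0,0,6]]'; python3 st.py .605 .039 .21
python3 -c "
from h import *
a=cams.read_camera('scene')[170:330,200:440,::-1];b=cams.read_camera('top')[130:220,130:290,::-1]
cv2.imwrite('pics/s2.png',np.vstack([cv2.resize(a,(450,300)),cv2.resize(b,(450,253))]));cv2.imwrite('pics/t2.png',cams.read_camera('top')[:,:,::-1])"
```

```text
t: 8.57
tool_pos: [0.5465, 0.2921, 0.0937]
tcp_rot: [0.695, 0.146, 0.688, -0.148]
contact_force: [0.3, 0.1, 0.3]
grip_width: 0.0598
t: 9.15
tool_pos: [0.5438, 0.2919, 0.2215]
tcp_rot: [0.694, 0.145, 0.69, -0.149]
contact_force: [0.7, 0.4, 0.3]
grip_width: 0.0597
[ 0.005 -0.006 -1.   ] j7 0.6382806225602519 cm [  1.34 -20.61  15.87] F [0.7 0.4 0.3] w 0.05973528412797276
```

View pics/s2.png

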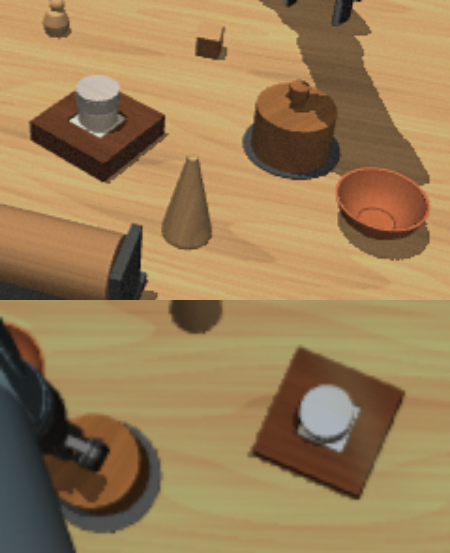

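The cover stands upright on the mat with mat showing all round it. The jar and its white cap are seated in the stand, with the cap at top pixel (246,170). Now I move over the jar and open the gripper.

```bash
python3 -m jog '[[0,0,0,0,-1.5,1.1,8.5],[0,0,0,0,-2.2,1.7,8.5],[0,0,0,0,-2.2,1.7,8.5],[0,0,0,0,-2.2,1.7,8.5],[0,0,0,0,-2.2,1.7,8.5],[0,0,0,0,-2.2,1.7,8.5],[0,0,0,0,-2.2,1.7,8.5],[0,0,0,0,-2.2,1.7,8.5]]'; python3 -m jog '[[0,0,0,0,-2.2,1.7,8.5],[6.5,0,0,0,0,0,8.5],[6.5,0,0,0,0,0,8.5],[6.5,0,0,0,0,0,8.5],[6.5,0,0,0,0,0,8.5],[6.5,0,0,0,0,0,8.5],[6.5,0,0,0,0,0,8.5],[6.5,0,0,0,0,0,8.5]]'
python3 st.py .605 .039 .2
python3 -c "
from h import *
i=cams.camera_info('top');print(onz(i,246.3,169.8,.084));print(rot(arm.observe()['tcp_rot']).as_matrix().round(3))"
```

```text
t: 9.97
tool_pos: [0.5842, 0.0837, 0.203]
tcp_rot: [0.685, 0.135, 0.7, -0.148]
contact_force: [0.4, 0.0, -0.3]
grip_width: 0.0855
t: 10.63
tool_pos: [0.5835, 0.0402, 0.1868]
tcp_rot: [0.565, 0.395, 0.583, -0.43]
contact_force: [0.3, -0.5, 0.0]
grip_width: 0.0849
[-0.05  -0.025 -0.998] j7 0.35365048448694497 cm [-1.43  1.92  0.81] F [ 0.3 -0.5  0. ] w 0.08494539193098821
[0.60473196 0.03634413 0.084     ]
[[-0.05   0.946  0.319]
 [-0.025  0.319 -0.948]
 [-0.998 -0.056  0.008]]
```

```bash
python3 -m jog '[[0,0.4,3,-0.5,1,0.4,8.5],[0,0,0,-0.5,0.7,0.3,8.5],[0,0,0,0,0,0,8.5],[0,0,0,0,0,0,8.5]]'
python3 st.py .605 .038 .2
python3 -c "
from h import *
s=arm.observe();i=cams.camera_info('wrist');im=cams.read_camera('wrist')[:,:,::-1].copy();cv2.imwrite('pics/w2.png',im)
print(rot(s['tcp_rot']).as_matrix().round(3))
import json;json.dump({k:np.array(v).tolist() for k,v in i.items()},open('w2.json','w'))"
```

```text
t: 10.97
tool_pos: [0.5985, 0.039, 0.1894]
tcp_rot: [0.57, 0.409, 0.576, -0.419]
contact_force: [-0.5, 0.2, 0.2]
grip_width: 0.0851
[-0.015 -0.005 -1.   ] j7 0.37135628264808324 cm [-1.07  0.57  0.3 ] F [-0.5  0.2  0.2] w 0.08505284259218997
[[-0.015  0.949  0.314]
 [-0.005  0.314 -0.949]
 [-1.    -0.016  0.   ]]
```

View pics/w2.png

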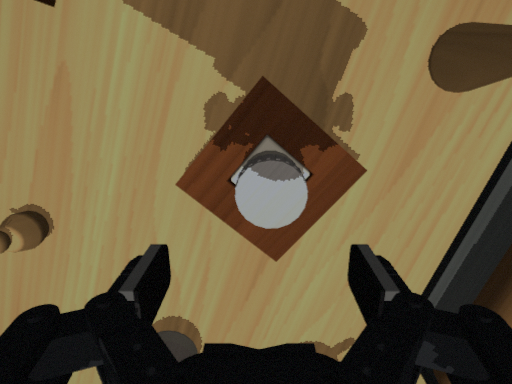

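The cap top is a disc centred near (271,190) with a radius of about 37 px.

```bash
python3 -c "
from h import *
import json;i=json.load(open('w2.json'))
c=onz(i,271,190,.084);print(c,np.mean([onz(i,*p,.033) for p in((264,77),(366,170),(276,261),(176,184))],0),proj(i,[.605,.038,.084]),i['fx']*.0295/(i['origin'][2]-.084))"; python3 st.py .605 .038 .17
```

```text
[0.60640728 0.04237551 0.084     ] [0.60819007 0.03822107 0.033     ] (np.float64(267.5408482329603), np.float64(194.39122001397203)) 39.21131673963228
[-0.015 -0.005 -1.   ] j7 0.3713484540234722 cm [1.93 0.6  0.31] F [ 0.   0.1 -0. ] w 0.08512957598098872
```

```bash
python3 -m jog '[[0,0,0.9,0.5,0.7,0.3,8.5],[0,0,0,2,0,0,8.5],[0,0,0,2.5,0,0,8.5],[0,0,0,2,0,0,8.5],[0,0,0,0.5,0,0,8.5],[0,0,0,0,0,0,8.5],[0,0,0,0,0,0,8.5]]'; python3 st.py .606 .039 .069
```

```text
t: 11.6
tool_pos: [0.6084, 0.039, 0.1096]
tcp_rot: [0.574, 0.414, 0.573, -0.412]
contact_force: [-0.8, -0.8, 0.0]
grip_width: 0.0851
[ 0.003  0.001 -1.   ] j7 0.41772472521277676 cm [ 4.06 -0.24 -0.08] F [-0.8 -0.8  0. ] w 0.08512623173449085
```

```bash
python3 -m jog '[[0,0,0,1.2,-0.2,-0.1,8.5],[0,0,0,1.4,0,0,8.5],[0,0,0,1,0,0,8.5],[0,0,0,0.4,0,0,8.5],[0,0,0,0,0,0,8.5],[0,0,0,0,0,0,8.5]]'; python3 st.py .606 .039 .069
```

```text
t: 12.1
tool_pos: [0.6083, 0.0397, 0.0682]
tcp_rot: [0.576, 0.415, 0.572, -0.411]
contact_force: [-0.3, -0.9, 0.7]
grip_width: 0.0854
[ 0.007  0.002 -1.   ] j7 0.4365434417289373 cm [-0.08 -0.24 -0.  ] F [-0.3 -0.9  0.7] w 0.08544187360399505
```

```bash
python3 -m jog '[[0,0,0,0,-0.2,0,7],[0,0,0,0,0,0,6],[0,0,0,0,0,0,5],[0,0,0,0,0,0,5],[0,0,0,0,0,0,5],[0,0,0,0,0,0,5],[0,0,0,0,0,0,5]]' 60; python3 st.py .606 .039 .069; python3 -c "
from rig import arm;print(arm.observe()['ft_torque'])"
```

```text
t: 12.68
tool_pos: [0.607, 0.0389, 0.0698]
tcp_rot: [0.576, 0.415, 0.572, -0.411]
contact_force: [-0.3, -0.5, -2.1]
grip_width: 0.057
[ 0.009  0.002 -1.   ] j7 0.43763032204440466 cm [ 0.07 -0.09 -0.04] F [-0.3 -0.5 -2.1] w 0.057020144232849394
[-0.02200477 -0.07809122 -0.03143704]
```

```bash
python3 -m jog '[[0,0,0,0.15,0,0,5],[-1.5,0,0,0,0,0,5],[-2.4,0,0,0,0,0,5],[-2.4,0,0,0,0,0,5],[-2.4,0,0,0,0,0,5],[-2.4,0,0,0,0,0,5]]'; python3 st.py .607 .039 .069; python3 -c "
from rig import arm;print(arm.observe()['ft_torque'])"
```

```text
t: 13.18
tool_pos: [0.6076, 0.0387, 0.0697]
tcp_rot: [0.615, 0.355, 0.61, -0.351]
contact_force: [0.4, 0.8, 0.0]
grip_width: 0.0566
[ 0.01   0.002 -1.   ] j7 0.5952613795693306 cm [ 0.07 -0.04 -0.06] F [0.4 0.8 0. ] w 0.05663462910822401
[ 0.01357635  0.01800509 -0.19498903]
```

```bash
for k in 1 2; do python3 -m jog '[[-2.4,0,0,0,0,0,5],[-2.4,0,0,0,0,0,5],[-2.4,0,0,0,0,0,5],[-2.4,0,0,0,0,0,5],[-2.4,0,0,0,0,0,5],[-2.4,0,0,0,0,0,5],[-2.4,0,0,0,0,0,5],[-2.4,0,0,0,0,0,5]]' >/dev/null; python3 st.py .607 .039 .069; python3 -c "
from rig import arm;print(arm.observe()['ft_torque'])"; done
```

```text
[ 0.009  0.003 -1.   ] j7 0.8689670051855736 cm [ 0.07  0.02 -0.04] F [ 0.6 -0.2 -1.6] w 0.05667825150508885
[ 0.07775564  0.07159363 -0.19654907]
[ 0.008  0.005 -1.   ] j7 1.1431016277673824 cm [0.07 0.06 0.  ] F [-0.1  0.3 -0.1] w 0.05657570963670809
[ 0.09536946  0.06609588 -0.24255102]
```

```bash
for k in 1 2 3; do python3 -m jog '[[-2.5,0,0,0,0,0,5],[-2.5,0,0,0,0,0,5],[-2.5,0,0,0,0,0,5],[-2.5,0,0,0,0,0,5],[-2.5,0,0,0,0,0,5],[-2.5,0,0,0,0,0,5],[-2.5,0,0,0,0,0,5],[-2.5,0,0,0,0,0,5]]' >/dev/null; python3 st.py .607 .039 .069; python3 -c "
from rig import arm;print(arm.observe()['ft_torque'])"; done;  python3 -m jog '[[0,0,0,0,0,0,5],[0,0,0,0,0,0,5]]'
```

```text
[ 0.007  0.006 -1.   ] j7 1.42972963886306 cm [0.08 0.08 0.05] F [-1.4 -0.1 -0.3] w 0.05667059343264675
[ 0.02519968  0.09360975 -0.23918276]
[ 0.006  0.008 -1.   ] j7 1.7182996827113257 cm [0.07 0.09 0.11] F [-0.4  0.8 -0.7] w 0.056356087760463386
[ 0.09108705  0.10346667 -0.23049255]
[ 0.006  0.009 -1.   ] j7 2.009160169093692 cm [0.08 0.07 0.16] F [-0.8  0.2  0.4] w 0.05693523876080948
[ 0.02633072  0.09959578 -0.24692968]
t: 16.68
tool_pos: [0.6062, 0.0373, 0.0697]
tcp_rot: [0.663, -0.253, 0.657, 0.257]
contact_force: [-0.6, -0.2, -0.7]
grip_width: 0.0566
```

The gripper has turned 1.57 rad with steady seal torque. I'll try a small lift of 4 mm and read the force.

```bash
python3 -m jog '[[0,0,0,-0.2,0,0,5],[0,0,0,-0.2,0,0,5],[0,0,0,0,0,0,5],[0,0,0,0,0,0,5]]'; for k in 1 2 3; do python3 -m jog '[[0,0,0,0,0,0,5]]' | grep -E "contact|tool_pos"; done
```

```text
t: 17.02
tool_pos: [0.6063, 0.037, 0.0738]
tcp_rot: [0.663, -0.252, 0.657, 0.256]
contact_force: [-0.1, 0.7, 0.1]
grip_width: 0.0568
tool_pos: [0.6064, 0.037, 0.074]
contact_force: [0.9, 0.7, -0.8]
tool_pos: [0.6066, 0.0369, 0.0742]
contact_force: [-0.7, -0.4, -0.5]
tool_pos: [0.6067, 0.0368, 0.0743]
contact_force: [-0.1, -0.3, -0.8]
```

The mean force is about the cap's weight alone, so it's free. Lifting.

```bash
python3 -m jog '[[0,0,0,-0.5,0,0,5],[0,0,0,-0.7,0,0,5],[0,0,0,-0.7,0,0,5],[0,0,0,-0.7,0,0,5],[0,0,0,-0.7,0,0,5],[0,0,0,-0.5,0,0,5],[0,0,0,0,0,0,5],[0,0,0,0,0,0,5]]'; python3 st.py .6065 .038 .115
python3 -c "
from h import *
a=cams.read_camera('scene')[150:330,180:440,::-1];w=cams.read_camera('wrist')[:,:,::-1]
cv2.imwrite('pics/s3.png',np.vstack([cv2.resize(a,(480,332)),cv2.resize(w,(342,256))[:, :342] if 0 else cv2.copyMakeBorder(cv2.resize(w,(342,256)),0,0,0,138,0)]))"
```

```text
t: 17.93
tool_pos: [0.6072, 0.0363, 0.1179]
tcp_rot: [0.664, -0.252, 0.656, 0.256]
contact_force: [-0.1, 0.1, 0.1]
grip_width: 0.0568
[ 0.009  0.008 -1.   ] j7 2.023655933331855 cm [0.29 0.17 0.06] F [-0.1  0.1  0.1] w 0.05675338743622275
```

View pics/s3.png

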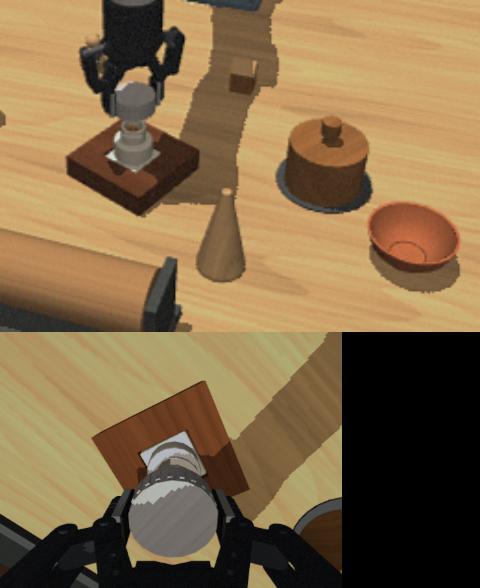

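```bash
python3 -m jog '[[0,0,0,0.2,0.1,0,5],[0,0,0,0,0,0,5],[0,0,0,0,0,0,5],[0,0,0,0,0,0,5],[0,0,0,0,0,0,5]]'; python3 -m jog '[[0,0,0,0,0,0,5],[0,0,0,0,0,0,5],[0,0,0,0,0,0,5]]'; python3 -c "
from rig import arm
s=arm.observe();print(abs(s['qvel']).max());arm.close_job()"
```

```text
t: 18.45
tool_pos: [0.6051, 0.0371, 0.1136]
tcp_rot: [0.663, -0.252, 0.657, 0.256]
contact_force: [0.2, 0.2, -0.6]
grip_width: 0.0565
t: 18.7
tool_pos: [0.6049, 0.0371, 0.1133]
tcp_rot: [0.662, -0.252, 0.657, 0.256]
contact_force: [-0.2, 0.6, -0.9]
grip_width: 0.0568
0.0021604977166536955
the job is handed in; nothing more can be done
```

I set the cover down upright on the slate mat, unscrewed the cap, and handed the job in at 18.7 s, still holding the cap level over the open jar. The hand-in reported no verdict.

**Cover:** I lifted it about 100 mm by the knob. In the picture it stands upright on the mat, released. I judged its centring by eye from the scene view as within about 1 cm; I did not measure it. The touchdown was not clear from the force readings. I released when the height matched the mat and the force on the tool had dropped to near zero.

**Cap:** I turned it about 1.57 rad anticlockwise at some 0.4 rad/s, with a 60 N grip. The moment held steady at 0.20–0.25 N m, so the seal turned with it. A 4 mm test lift showed roughly the cap's own weight, so it was free and the jar was not being lifted.

**Last checks:**
- By the TCP height, the cap's lower edge is about 24 mm above the mouth.
- The cap is level to about 0.01 rad, the joints are nearly still and the grip is holding at 57 mm.
- In the last picture the jar is in its well, and the bystanders in view appear undisturbed. I did not measure their positions.
- My estimates of the jar axis disagreed by up to 6 mm between views, which is inside the 20 mm limit.

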